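Fit the axle of a bakery rack's caster

ROBOT

A 7-joint arm with a two-finger parallel gripper is mounted at the origin on the work surface. World frame = base frame: x ahead of the robot, y to its left, z up, the work surface at z = 0. Lengths are in m, angles in rad, forces in N, time in s.
With the tool pointing down it reaches from about 0.4 to 0.875 m from the base axis. Payload 4.4 kg.
Tool frame: the origin (TCP) lies at the very end of the fingers, on their centre line; the grasp point (between the pads) lies 19 mm behind it (bot.grip_depth is the distance from the TCP to the grasp point, in m); z points along the fingers, y is the line along which they close (so a half turn about z gives the same grasp; the last joint's range is limited). The gripper opens to 85 mm and grips with 20 to 120 N. Pads are 22 mm wide; open, the fingers measure 114 mm over their backs; the gripper's body (76 mm by 85 mm) begins 54 mm behind the grasp point. The pads swing forward as they close: fully open they stand 13 mm farther back than shut.
Start: joints at [1.099, 0.628, 0.038, 1.517, -0.027, 0.996, -0.02], TCP at [0.257, -0.597, 0.231] pointing down, gripper open.
Joint ranges: [-3.06, 3.06], [-0.37, 2.12], [-1.25, 1.32], [0.18, 2.47], [-1.1, 4.24], [0.23, 1.98], [-2.94, 2.94]. Speed limits (rad/s): [2.57, 2.57, 3.14, 3.14, 3.14, 3.14, 3.14].

INTERFACE

Orientations are given as [roll, pitch, yaw] about the fixed x, y, z axes, in that order (R = Rz(yaw) Ry(pitch) Rx(roll)).
In Python, from rig import bot gives the robot as it stands.
- The arm moves only by the tool servo_tool, never from a script. Its argument "targets" is a list of rows, each a list of 3 entries, a list of its own where there are three numbers: the turn, a rotation vector about the tool's x, y, z each as a share of 2 rad, from -1 to 1, then the shift along the tool's x, y, z each as a share of 80 mm, from -1 to 1, then the finger opening in mm, from 0 to 85.4. In form: [[[ax, ay, az], [dx, dy, dz], fingers], ...]. A call has 1 to 20 rows; each row shifts and turns the commanded pose from where the row before left it, along the tool's axes as they then stand; what a row does not reach is not made up. A row lasts 1/10 s, in which the tool goes at most 50 mm and 8.59 degrees, less where a joint would pass 70% of its speed; a pose out of reach is approached as far as the arm can. A call with a number of a shift or a turn outside -1 to 1 is refused whole. A call with a gripper value outside its range is refused whole. The fingers move at their own pace and stop on an object; "squeeze" is the grip in N (left out, the last holds). Time passes only in rows, so rows that do not move let the fingers close. It gives the time, the measured TCP pose, the force, the opening and the grip force at its end, in the units of the state.
- bot.state(): the state, without advancing time (a new reading comes with each control period).
- bot.get_image(name): name is "side" or "top" or "wrist"; returns the picture (420x560x3 uint8, red, green, blue); there is no depth.
- bot.calibration(name): a dict with "fx", "fy", "cx", "cy" (pixels), "xyz" and "orientation" of the camera in the world. Camera axes: x right, y down, z forward; pixel columns grow to the right and rows downward; lengths in m; the calibration is good to about 2 mm. A picture is of the moment at which its call begins: read the wrist's pose just before it. calibration takes no time and is no camera call; for the wrist camera it gives the pose at the moment of the call.
- bot.sign_off(): hands the job in; it is judged then, once.
The state is a dict: "t": time; "joint_pos": joint angles; "joint_vel": joint speeds; "tau": joint torques, N m; "position": TCP position; "tcp_rot": TCP orientation; "force": force on the tool from outside, world axes, zero at the start; "ft_torque": the same for the moment, N m; "grip_width": finger opening in m; "finger_force": force on a finger pad.
Only numpy, scipy, OpenCV 4.12 (cv2) and the standard library are available. Lean on these libraries where they do the work, as an engineer would, in place of code of your own. Each camera call takes 0.05 s, during which the arm holds its last target. There are 200 camera calls.

TASK

A wheel of the baguette rack is being put back together on the bench: take the red-gripped axle out of the wooden stand and thread it straight down through the caster's upper ear, the loose wheel and the lower ear. Press it fully home with its flange flat on the ear, bearing down on it for about a second with some 20 N, then let go; it must never be forced against the caster with more than 28 N. Leave the other two pins in the stand and everything else on the bench where they are.

Things in the scene. Friction and masses are not known exactly. Their poses are not given: they have to be found in the camera images.
- axle: Axle: smooth steel shank 16 mm thick reaching 72 mm below a round flange (36 mm across, 5 mm thick), RED flat-sided grip on top, 0.24 kg. Origin: centre of the flange's underside, z up the axle. It starts upright in one of the stand's three sockets, flange on the stand's top, its y along the row within 0.15 rad. The shank's last 18 mm taper to a blunt 5 mm tip.
- axle_grip (a point): Middle of the axle's red grip, 25 mm above the axle's origin. The grip is 18 mm thick (axle's x) by 30 mm wide (y) and reaches from 5 to 45 mm above the origin, all above the flange. Take it from above across the 18 mm (a finger at +x and at -x), in its upper half.
- axle_tip (a point): Middle of the axle's lower tip, 72 mm below the axle's origin.
- stand: Pale wooden block, 70 (x) by 190 (y) by 80 mm high, fixed to the bench; origin at the centre of its underside. Three upright sockets in a row along its y at -65, 0 and +65 mm, 76 mm deep and 18 mm wide; each holds one pin, and which is where varies.
- cradle: Low wooden cradle fixed to the bench (130 x 110 x 28 mm); origin at bench height on the nominal upright hole line. The grey caster is clamped in it on its side, but its real hole line may lie up to 3 mm off in the cradle's x and also 3 mm in y: find it by feel or sight. Heights over the bench: lower ear 30-38 mm, wheel 40-70, upper ear 72-80 (60 x 56 mm). All rigid.
- upper_mark (a point): Nominal centre of the upper ear's hole, level with the ear's top face, 80 mm above the bench (exact in height). The real hole, 17.5 mm wide, is up to 3 mm off it in the cradle's x and in y. When home, the axle's flange underside is at this height. The caster's upright mounting plate stands 96 to 104 mm from the hole in +x, 92 mm wide, top 92 mm above the bench.
- lower_mark (a point): Nominal centre of the lower ear's 17.5 mm hole, 38 mm up; the real one is straight below the real upper hole. Between the ears lies the black-tyred wheel (100 mm across, bore 17.5 mm), loose: its bore may be up to 3 mm off the ears' holes in x and in y. It takes 2.5 to 4 N sideways to shift, more when fast; the axle's taper, pushed down slowly, centres it.
- cup_seat (a point): Nominal place of the axle's tip when home, 8 mm above the bench below the holes. A stiff brass retaining cup stands here, its top at first 7 to 10 mm higher; the tip must push it down, which takes about 10 N (and 2.5 N more per 10 mm/s), until the flange lands on the upper ear.
- pin_black: Another pin, of the same shape above its flange but with a BLACK grip whose top is 125 mm above the bench; stays in the stand. Origin as the axle's.
- pin_blue: Another pin, with a BLUE grip whose top is 125 mm above the bench; stays in the stand. Origin as the axle's.
- spare_tyre: Bystander: black rubber ring 100 mm across, 30 mm high, origin under its centre.
- grease_jar: Bystander: yellow jar 60 mm across, 70 mm high, origin under its centre.
- wrench: Bystander: steel wrench 190 mm long, lying on the bench.
- scraper: Bystander: steel dough scraper with a white handle, 100 by 120 mm, 22 mm high.
- nut: Bystander: plain steel ring-shaped spacer 30 mm across, 12 mm high, lying between the task's things.
There are look-alikes about, which are no part of the job. There is more than one size of the axle; the one meant has the size given above.

How it is judged:
On the way, in this order (a step that is already met when the one before it is completed fails the run):
1. the axle is lifted clear out of the stand (height (world z) of axle_tip above 0.083 m), for 0.1 s.
2. the axle's tip has passed down through the upper ear, the wheel and into the lower ear (z of axle_tip in the frame of upper_mark below -0.045 m and horizontal distance between axle_tip and upper_mark below 0.0065 m and angle between the z axis of axle and the z axis of cradle, either way round below 0.07 rad), for 0.05 s.
3. the axle is pressed home: flange on the ear (within 1.5 mm), borne down on with more than 15 N for 0.5 s (z of axle in the frame of upper_mark below 0.0015 m and horizontal distance between axle and upper_mark below 0.0065 m and contact force between axle and cradle above 15 N), for 0.5 s.
At the end, for the whole second after the job is handed in: The axle rests through both ears and the wheel, flange flat on the upper ear (height within 1.5 mm; within 6.5 mm of the nominal mark, which covers the caster's play; tilt under 0.05 rad); the other two pins are in their sockets (within 12 mm), bystanders where they were (within 30 mm) (z of axle in the frame of upper_mark below 0.0015 m and horizontal distance between axle and upper_mark below 0.0065 m and angle between the z axis of axle and the z axis of cradle, either way round below 0.05 rad and linear speed of axle below 0.02 m/s and distance of each of pin_black, pin_blue from where it was at the start of the episode below 0.012 m and distance of each of spare_tyre, grease_jar, wrench, scraper, nut from where it was at the start of the episode below 0.03 m); the robot touches nothing.
It fails at once if the axle is forced against the caster (ears, wheel or cup) with more than 28 N (contact force between axle and cradle above 28 N).
It fails at once if the robot presses on the caster itself with more than 20 N (contact force between any of the fingers, the arm and cradle above 20 N).
It fails at once if another pin is pulled from its socket or a bystander is disturbed (moved 30 mm) (distance of any of spare_tyre, grease_jar, wrench, scraper, nut, pin_black, pin_blue from where it was at the start of the episode above 0.03 m).
It also fails if it takes over 72 s, if anything falls off the work surface, if the arm or the gripper's body presses on something with over 40 N, if the wrist force passes 120 N, or if a joint passes its speed limit or range.

## Working session

There is one attempt and no reset: what is moved stays moved. The work goes in short steps, Python scripts to look and compute and a tool call to move; the robot and the scene stay as the last step left them, time stands still between calls to the robot, and variables do not carry over. Pictures are saved under pics/ and viewed, at most 10 in all, crops included, and the job is handed in when it is done.

Besides the shell and the picture viewer there is one more tool, called after ">>>" as name(argument=value, ...) on one line, values as JSON. servo_tool: Moves the arm, as the interface text tells. Shift numbers are shares of 80 mm and turn numbers shares of 2 rad, none past 1 either way. Its arguments: {"type":"object","properties":{"targets":{"type":"array"},"squeeze":{"type":"number"}},"required":["targets"]}

```bash
mkdir -p pics; cat > h.py <<'E'
import numpy as np, cv2
from scipy.spatial.transform import Rotation as R
from rig import bot
def snap(n,f):
    im=bot.get_image(n); cv2.imwrite(f'pics/{f}.png',im[...,::-1]); return im
def cam(n,c=None):
    c=c or bot.calibration(n)
    o=np.array(c['orientation'])
    M=o if o.shape==(3,3) else R.from_euler('xyz',o).as_matrix()
    return c,M,np.array(c['xyz'])
def px2w(n,u,v,z,c=None):
    c,M,p=cam(n,c); d=M@np.array([(u-c['cx'])/c['fx'],(v-c['cy'])/c['fy'],1]); return p+d*(z-p[2])/d[2]
def w2px(n,P,c=None):
    c,M,p=cam(n,c); q=M.T@(np.array(P)-p); return np.array([c['fx']*q[0]/q[2]+c['cx'],c['fy']*q[1]/q[2]+c['cy']])
E
python3 - <<'E'
from h import *
print(bot.state())
a=snap('top','top0');b=snap('side','side0')
for n in('top','side','wrist'):print(n,bot.calibration(n))
E
```

```text
{'t': 0.0, 'joint_pos': array([ 1.09920429,  0.62936188,  0.03843224,  1.51838522, -0.02698037,
        0.99630899, -0.01997888]), 'joint_vel': array([ 7.87549989e-05,  2.76225698e-04,  1.27074351e-04,  1.04723031e-05,
        1.62256072e-03, -4.72801556e-04,  1.66036308e-03]), 'tau': array([-1.73804779e-04, -5.63400364e+01,  1.22592911e+00, -1.93439752e+01,
        1.08880940e-02,  1.04703259e-02, -2.09284093e-05]), 'position': array([ 0.25635841, -0.59661401,  0.23037321]), 'tcp_rot': array([-3.13964739e+00,  3.77080941e-05,  4.05831341e-01]), 'force': array([-0.84436767,  0.2462599 , -0.27980505]), 'ft_torque': array([0.03229389, 0.01458585, 0.00358509]), 'finger_force': 0.0, 'grip_width': 0.08501786222908363}
top {'fx': 530.9786395682377, 'fy': 530.9786395682377, 'cx': 284.9214813741818, 'cy': 210.9554174159563, 'xyz': array([ 3.24004301e-01, -1.05315129e-03,  1.47027092e+00]), 'orientation': array([-2.94995307,  0.00757325, -1.56643942])}
side {'fx': 380.7718041740241, 'fy': 380.7718041740241, 'cx': 280.1677481854831, 'cy': 210.92972872495636, 'xyz': array([0.28129242, 0.71306507, 0.53441993]), 'orientation': array([-2.08699774, -0.01942926, -2.70421852])}
wrist {'fx': 314.29989992866587, 'fy': 314.29989992866587, 'cx': 281.6904579699659, 'cy': 205.11827058101161, 'xyz': array([ 0.32842491, -0.56600243,  0.37235281]), 'orientation': array([ 2.83025241e+00,  1.59494496e-03, -1.16488487e+00])}
```

View pics/top0.png

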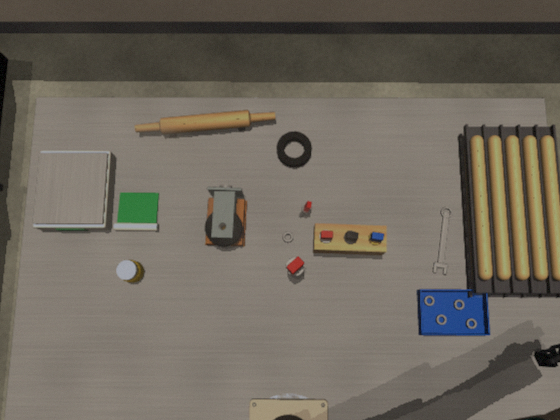

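View pics/side0.png

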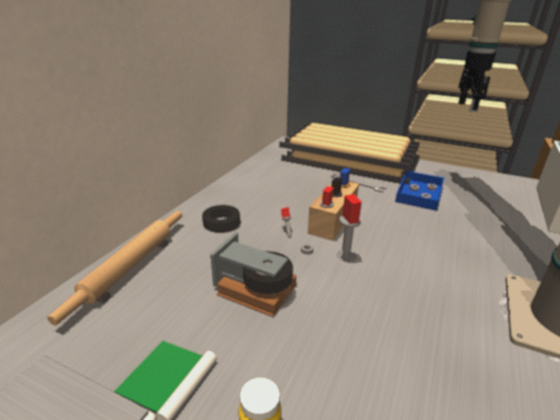

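Red look-alikes in the top view: a red pin in the stand at (327,236), a small red pin at (308,207) and a large red-topped axle standing at (295,267). The task says "in the stand", so (327,236) is the one. The black pin is at (352,238), the blue at (377,238), and the caster hole near (222,226). I'll take one close crop.

```bash
python3 - <<'E'
from h import *
a=cv2.imread('pics/top0.png')
c1=cv2.resize(a[180:260,190:260],None,fx=6,fy=6,interpolation=2)
c2=cv2.resize(a[215:265,305:395],None,fx=4,fy=4,interpolation=2)
o=np.zeros((490,790,3),np.uint8);o[:480,:420]=c1;o[:200,425:785]=c2;cv2.imwrite('pics/crop1.png',o)
hsv=cv2.cvtColor(a,cv2.COLOR_BGR2HSV)
def cen(m,box):
    k=np.zeros_like(m);x0,y0,x1,y1=box;k[y0:y1,x0:x1]=m[y0:y1,x0:x1];v,u=np.nonzero(k);return u.mean(),v.mean(),len(u),cv2.minAreaRect(np.c_[u,v].astype(np.float32))
red=((hsv[...,0]<8)|(hsv[...,0]>172))&(hsv[...,1]>150)&(hsv[...,2]>60)
blue=(abs(hsv[...,0].astype(int)-115)<12)&(hsv[...,1]>150)
for n,m,b in(('red',red,(310,222,340,250)),('blue',blue,(365,222,392,250))):
    r=cen(m,b);print(n,r,px2w('top',r[0],r[1],.12))
yel=(abs(hsv[...,0].astype(int)-18)<8)&(hsv[...,1]>110)
r=cen(yel,(305,215,395,262));print('stand',r)
print([px2w('top',u,v,.08) for u,v in((314,225),(386,225),(314,249),(386,249))])
print('hole',px2w('top',222,226,.08))
E
```

```text
red (np.float64(326.35), np.float64(234.1625), 80, ((326.5, 234.5), (7.0, 11.0), 90.0)) [ 0.5255654  -0.09630672  0.12      ]
blue (np.float64(377.1967213114754), np.float64(235.9016393442623), 61, ((377.0, 236.0), (6.0, 10.0), 90.0)) [ 0.52148224 -0.22653934  0.12      ]
stand (np.float64(349.32275132275134), np.float64(234.7047619047619), 945, ((349.49114990234375, 238.73045349121094), (71.5240478515625, 28.24834632873535), 2.2025980949401855))
[array([ 0.5559801 , -0.06664665,  0.08      ]), array([ 0.55657021, -0.25735188,  0.08      ]), array([ 0.49202068, -0.06625844,  0.08      ]), array([ 0.49267158, -0.25531697,  0.08      ])]
hole [0.55253374 0.17753793 0.08      ]
```

View pics/crop1.png

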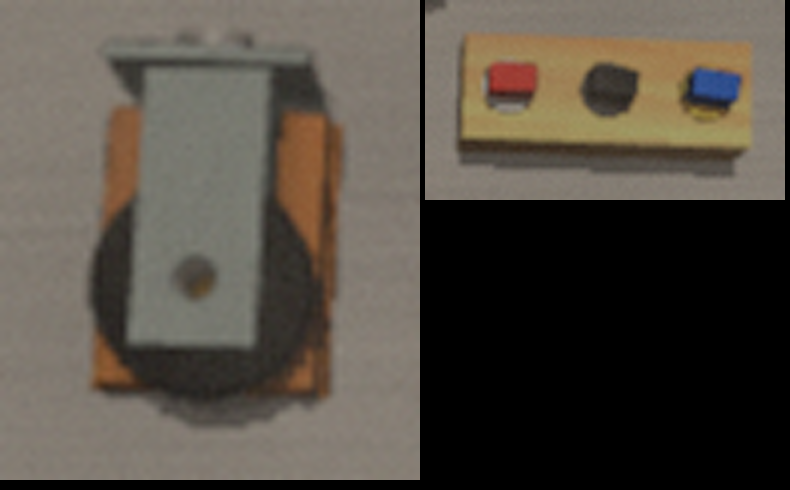

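The red pin stands at the left socket, with the expected size and 65 mm spacing. I'll turn and then travel to above it.

>>> servo_tool(targets=[[[0, 0, -0.058], [0, 0, 0], 85], [[0, 0, -0.058], [0, 0, 0], 85], [[0, 0, -0.058], [0, 0, 0], 85], [[0, 0, -0.058], [0, 0, 0], 85], [[0, 0, -0.058], [0, 0, 0], 85], [[0, 0, -0.058], [0, 0, 0], 85], [[0, 0, -0.058], [0, 0, 0], 85], [[0, 0, -0.058], [0, 0, 0], 85], [[0, 0, -0.058], [0, 0, 0], 85], [[0, 0, -0.058], [0, 0, 0], 85]])

```text
t: 1.1
position: [0.2564, -0.5969, 0.2308]
tcp_rot: [-3.141, -0.001, 1.571]
force: [-0.3, -0.2, -0.3]
grip_width: 0.0851
finger_force: 0.0
```

>>> servo_tool(targets=[[[0, 0, 0], [0.48, 0.26, 0], 85], [[0, 0, 0], [0.48, 0.26, 0], 85], [[0, 0, 0], [0.48, 0.26, 0], 85], [[0, 0, 0], [0.48, 0.26, 0], 85], [[0, 0, 0], [0.48, 0.26, 0], 85], [[0, 0, 0], [0.48, 0.26, 0], 85], [[0, 0, 0], [0.48, 0.26, 0], 85], [[0, 0, 0], [0.48, 0.26, 0], 85], [[0, 0, 0], [0.48, 0.26, 0], 85], [[0, 0, 0], [0.48, 0.26, 0], 85], [[0, 0, 0], [0.48, 0.26, 0], 85], [[0, 0, 0], [0.48, 0.26, 0], 85], [[0, 0, 0], [0.48, 0.26, 0], 85], [[0, 0, 0], [0, 0, 0], 85], [[0, 0, 0], [0, 0, 0], 85]])

```text
t: 2.6
position: [0.5295, -0.0982, 0.2309]
tcp_rot: [-3.141, -0.0, 1.569]
force: [0.2, -0.7, -0.4]
grip_width: 0.0849
finger_force: 0.0
```

```bash
python3 - <<'E'
from h import *
s=bot.state();print(s['position'],s['tcp_rot'],s['force'])
c=bot.calibration('wrist');print(c['xyz'],c['orientation'])
a=snap('wrist','w1');hsv=cv2.cvtColor(a,cv2.COLOR_RGB2HSV)
red=((hsv[...,0]<8)|(hsv[...,0]>172))&(hsv[...,1]>130)&(hsv[...,2]>60)
n,l,st,ce=cv2.connectedComponentsWithStats(red.astype(np.uint8))
for i in range(1,n):
    if st[i,4]>60:print(st[i],ce[i],px2w('wrist',*ce[i],.12,c))
print('expected px',w2px('wrist',(.525,-.097,.125),c))
E
```

```text
[ 0.52951307 -0.09820554  0.23092961] [-3.14069668e+00 -1.18884262e-04  1.56871513e+00] [ 0.19579592 -0.74834101 -0.35667697]
[ 0.52947183 -0.01969672  0.37280893] [ 2.82994880e+00  2.99372985e-04 -1.92792319e-03]
[362 162  25  24 312] [374.39423077 174.10897436] [ 0.60521084 -0.07459519  0.12      ]
[265 176  22  43 841] [275.39357907 197.12009512] [ 0.52397471 -0.09408359  0.12      ]
[ 141  214   46   43 1264] [165.6431962  237.62816456] [ 0.42772212 -0.13081234  0.12      ]
expected px [276.54622787 202.21623596]
```

View pics/w1.png

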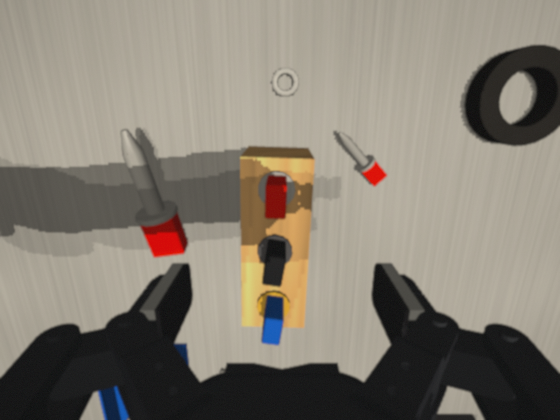

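The red pin in the stand is at (275,197). The big look-alike is at (165,237) and the small one at (374,174). Before grasping I'll look at the caster hole from the same relative geometry, so camera bias cancels.

>>> servo_tool(targets=[[[0, 0, 0], [0.431, 0.036, 0.07], 85], [[0, 0, 0], [0.431, 0.036, 0.07], 85], [[0, 0, 0], [0.431, 0.036, 0.07], 85], [[0, 0, 0], [0.431, 0.036, 0.07], 85], [[0, 0, 0], [0.431, 0.036, 0.07], 85], [[0, 0, 0], [0.431, 0.036, 0.07], 85], [[0, 0, 0], [0.431, 0.036, 0.07], 85], [[0, 0, 0], [0.431, 0.036, 0.07], 85], [[0, 0, 0], [0, 0, 0], 85], [[0, 0, 0], [0, 0, 0], 85], [[0, 0, 0], [0, 0, 0], 85]])

```text
t: 3.75
position: [0.5542, 0.1734, 0.1864]
tcp_rot: [-3.141, 0.002, 1.562]
force: [0.3, -0.7, -0.1]
grip_width: 0.0847
finger_force: 0.0
```

```bash
python3 - <<'E'
from h import *
s=bot.state();print(s['position'],s['tcp_rot'])
c=bot.calibration('wrist');print(c['xyz'],c['orientation'])
a=snap('wrist','w2')
e=w2px('wrist',(.5525,.1775,.08),c);print(e)
u,v=int(e[0]),int(e[1])
cv2.imwrite('pics/crop2.png',np.hstack([cv2.resize(a[...,::-1][v-60:v+60,u-60:u+60],(480,480),interpolation=2)]));print('crop origin',u-60,v-60,'x4')
b=cv2.imread('pics/w1.png');hsv=cv2.cvtColor(b,cv2.COLOR_BGR2HSV)
red=((hsv[...,0]<8)|(hsv[...,0]>172))&(hsv[...,1]>130)
for r in range(174,222,4):
    x=np.nonzero(red[r,250:300])[0]+250;print(r,x.min() if len(x) else 0,x.max() if len(x) else 0,hsv[r,276,2])
E
```

```text
[0.55422068 0.17344507 0.18635492] [-3.14125191e+00  1.92166278e-03  1.56238124e+00]
[0.5545949  0.25223376 0.32810418] [ 2.82789547e+00 -2.83398999e-04 -8.26291466e-03]
[279.81283831 198.49588575]
crop origin 219 138 x4
174 0 0 166
178 268 284 96
182 267 285 95
186 266 286 125
190 266 286 130
194 266 286 129
198 265 285 129
202 265 285 128
206 266 285 128
210 265 285 128
214 265 284 128
218 274 276 118
```

View pics/crop2.png

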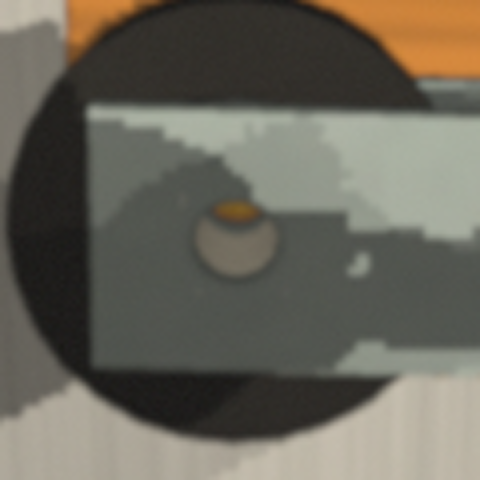

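The hole is a clean ellipse centred at crop (236,241), full-image (277.6,197.9), about 21.5 px wide as expected. The grip's top face is centred at (275.5,200.8) in w1.

```bash
python3 - <<'E'
from h import *
c=bot.calibration('wrist')
print('hole',px2w('wrist',277.6,197.9,.08,c))
d=dict(c);d['xyz']=np.array([0.52947183,-0.01969672,0.37280893]);d['orientation']=np.array([2.82994880,2.99372985e-04,-1.92792319e-03])
print('grip',px2w('wrist',275.5,200.8,.125,d)); print(bot.state()['position'])
E
```

```text
hole [0.55079057 0.17811253 0.08      ]
grip [ 0.52414567 -0.09577499  0.125     ]
[0.55429326 0.17357379 0.1865085 ]
```

>>> servo_tool(targets=[[[0, 0, 0], [-0.481, -0.05, 0], 85], [[0, 0, 0], [-0.481, -0.05, 0], 85], [[0, 0, 0], [-0.481, -0.05, 0], 85], [[0, 0, 0], [-0.481, -0.05, 0], 85], [[0, 0, 0], [-0.481, -0.05, 0], 85], [[0, 0, 0], [-0.481, -0.05, 0], 85], [[0, 0, 0], [-0.481, -0.05, 0], 85], [[0, 0, 0.015], [0, 0, 0], 85], [[0, 0, 0], [0, 0, 0], 85], [[0, 0, 0], [0, 0, 0], 85], [[0, 0, 0], [0, 0, 0], 85]])

```text
t: 4.9
position: [0.5247, -0.0916, 0.1867]
tcp_rot: [3.141, -0.001, 1.538]
force: [-0.4, 0.6, -0.1]
grip_width: 0.0849
finger_force: 0.0
```

>>> servo_tool(targets=[[[0, 0, 0], [-0.053, -0.006, 0.1], 85], [[0, 0, 0], [0, 0, 0.25], 85], [[0, 0, 0], [0, 0, 0.25], 85], [[0, 0, 0], [0, 0, 0.25], 85], [[0, 0, 0], [0, 0, 0.18], 85], [[0, 0, 0], [0, 0, 0.09], 85], [[0, 0, 0], [0, 0, 0], 85], [[0, 0, 0], [0, 0, 0], 85], [[0, 0, 0], [0, 0, 0], 85]])

```text
t: 5.8
position: [0.5246, -0.0971, 0.0976]
tcp_rot: [3.14, 0.0, 1.536]
force: [-1.1, 0.3, -0.6]
grip_width: 0.085
finger_force: 0.0
```

>>> servo_tool(targets=[[[0, 0, 0], [0, 0, 0], 10], [[0, 0, 0], [0, 0, 0], 10], [[0, 0, 0], [0, 0, 0], 10], [[0, 0, 0], [0, 0, 0], 10], [[0, 0, 0], [0, 0, 0], 10], [[0, 0, 0], [0, 0, 0], 10], [[0, 0, 0], [0, 0, 0], 10], [[0, 0, 0], [0, 0, 0], 10], [[0, 0, 0], [0, 0, 0], 10], [[0, 0, 0], [0, 0, 0], 10]], squeeze=90)

```text
t: 6.8
position: [0.5242, -0.0971, 0.0972]
tcp_rot: [3.141, 0.0, 1.536]
force: [0.0, -0.1, 5.2]
grip_width: 0.0168
finger_force: 88.7
```

>>> servo_tool(targets=[[[0, 0, 0], [0, 0, -0.1], 10], [[0, 0, 0], [0, 0, -0.2], 10], [[0, 0, 0], [0, 0, -0.2], 10], [[0, 0, 0], [0, 0, -0.2], 10], [[0, 0, 0], [0, 0, -0.2], 10], [[0, 0, 0], [0, 0, -0.2], 10], [[0, 0, 0], [0, 0, -0.1], 10], [[0, 0, 0], [0, 0, 0], 10], [[0, 0, 0], [0, 0, 0], 10], [[0, 0, 0], [0, 0, 0], 10]])

```text
t: 7.8
position: [0.5232, -0.097, 0.192]
tcp_rot: [-3.14, -0.0, 1.536]
force: [0.2, 0.1, -2.7]
grip_width: 0.0166
finger_force: 88.6
```

>>> servo_tool(targets=[[[0, 0, 0], [0.2, 0.028, 0], 10], [[0, 0, 0], [0.429, 0.028, 0], 10], [[0, 0, 0], [0.429, 0.028, 0], 10], [[0, 0, 0], [0.429, 0.028, 0], 10], [[0, 0, 0], [0.429, 0.028, 0], 10], [[0, 0, 0], [0.429, 0.028, 0], 10], [[0, 0, 0], [0.429, 0.028, 0], 10], [[0, 0, 0], [0.429, 0.028, 0], 10], [[0, 0, 0], [0.229, 0, 0], 10], [[0, 0, 0], [0, 0, 0], 10], [[0, 0, 0], [0, 0, 0], 10], [[0, 0, 0], [0, 0, 0], 10], [[0, 0, 0], [0, 0, 0], 10]])

```text
t: 9.1
position: [0.5516, 0.1748, 0.1927]
tcp_rot: [-3.141, 0.001, 1.533]
force: [-0.1, -0.2, -2.4]
grip_width: 0.0167
finger_force: 88.6
```

```bash
python3 - <<'E'
from h import *
s=bot.state();print(s['position'],s['tcp_rot'],s['force'])
a=snap('wrist','w3');b=snap('side','s3')
e=w2px('side',(.551,.178,.1))
u,v=map(int,e);print(e)
o=np.zeros((400,780,3),np.uint8)
o[:360,:440]=cv2.resize(a[...,::-1][110:290,170:390],None,fx=2,fy=2,interpolation=2)
o[:320,445:765]=cv2.resize(b[...,::-1][v-50:v+50,u-50:u+50],(320,320),interpolation=2)
cv2.imwrite('pics/crop3.png',o)
E
```

```text
[0.55158091 0.17481393 0.19267939] [-3.14118075e+00  1.13441492e-03  1.53341956e+00] [-0.13428954 -0.15621957 -2.39604761]
[266.63679124 253.31223866]
```

View pics/crop3.png

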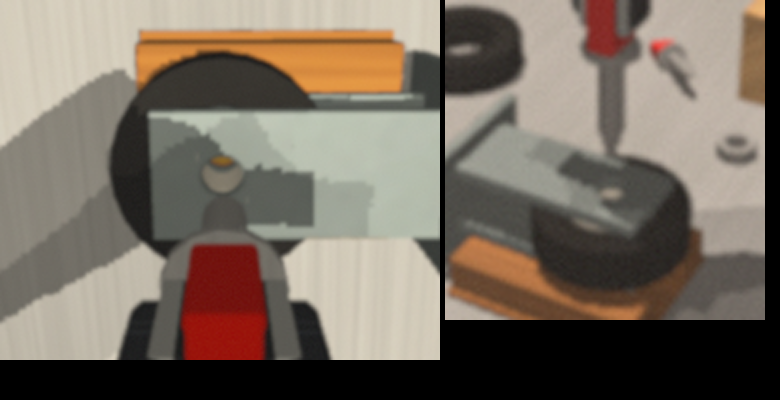

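The axle hangs upright in the jaws (side crop tip at (612,150)), and the ear hole is just ahead at crop (222,175). I'll correct by about 2 mm and descend gently.

>>> servo_tool(targets=[[[0, 0, 0], [0.025, -0.01, 0], 10], [[0, 0, 0], [0, 0, 0.06], 10], [[0, 0, 0], [0, 0, 0.06], 10], [[0, 0, 0], [0, 0, 0.06], 10], [[0, 0, 0], [0, 0, 0.06], 10], [[0, 0, 0], [0, 0, 0.04], 10], [[0, 0, 0], [0, 0, 0.03], 10], [[0, 0, 0], [0, 0, 0.03], 10], [[0, 0, 0], [0, 0, 0.03], 10], [[0, 0, 0], [0, 0, 0], 10]])

```text
t: 10.2
position: [0.5506, 0.1786, 0.163]
tcp_rot: [-3.141, 0.0, 1.536]
force: [-0.4, -0.4, -3.6]
grip_width: 0.0169
finger_force: 88.6
```

```bash
python3 - <<'E'
from h import *
d=dict(bot.calibration('wrist')); s=bot.state();
d['xyz']=np.array(d['xyz'])-(s['position']-np.array([0.55158,0.17481,0.19268]))
print('hole',px2w('wrist',281,197.3,.08,d)); print(s['position'],s['force'],s['ft_torque'])
E
```

```text
hole [0.550887   0.17821648 0.08      ]
[0.55061871 0.17860849 0.16302922] [-0.41167944 -0.42351037 -3.62021439] [-0.02383347 -0.03995794  0.02029749]
```

>>> servo_tool(targets=[[[0, 0, 0], [-0.02, 0, 0], 10], [[0, 0, 0], [0, 0, 0], 10], [[0, 0, 0], [0, 0, 0.025], 10], [[0, 0, 0], [0, 0, 0.025], 10], [[0, 0, 0], [0, 0, 0.025], 10], [[0, 0, 0], [0, 0, 0.025], 10], [[0, 0, 0], [0, 0, 0], 10]])

```text
t: 10.9
position: [0.5505, 0.177, 0.1549]
tcp_rot: [-3.141, 0.0, 1.536]
force: [-0.6, 1.2, -2.8]
grip_width: 0.0165
finger_force: 88.6
```

>>> servo_tool(targets=[[[0, 0, 0], [0, 0, 0.02], 10], [[0, 0, 0], [0, 0, 0.02], 10], [[0, 0, 0], [0, 0, 0.02], 10], [[0, 0, 0], [0, 0, 0.02], 10], [[0, 0, 0], [0, 0, 0], 10]])

```text
t: 11.4
position: [0.5505, 0.177, 0.1486]
tcp_rot: [-3.141, 0.0, 1.536]
force: [-0.1, 0.9, -2.6]
grip_width: 0.0163
finger_force: 88.6
```

>>> servo_tool(targets=[[[0, 0, 0], [0, 0, 0.02], 10], [[0, 0, 0], [0, 0, 0.02], 10], [[0, 0, 0], [0, 0, 0.02], 10], [[0, 0, 0], [0, 0, 0.02], 10], [[0, 0, 0], [0, 0, 0.02], 10], [[0, 0, 0], [0, 0, 0], 10]])

```text
t: 12.0
position: [0.5506, 0.177, 0.1407]
tcp_rot: [-3.141, 0.0, 1.536]
force: [0.1, -0.6, -2.3]
grip_width: 0.0164
finger_force: 88.6
```

>>> servo_tool(targets=[[[0, 0, 0], [0, 0, 0.02], 10], [[0, 0, 0], [0, 0, 0.02], 10], [[0, 0, 0], [0, 0, 0.02], 10], [[0, 0, 0], [0, 0, 0.02], 10], [[0, 0, 0], [0, 0, 0.02], 10], [[0, 0, 0], [0, 0, 0], 10]])

```text
t: 12.6
position: [0.5505, 0.1771, 0.1326]
tcp_rot: [-3.141, 0.0, 1.536]
force: [-0.7, -0.1, -2.9]
grip_width: 0.0166
finger_force: 88.6
```

>>> servo_tool(targets=[[[0, 0, 0], [0, 0, 0.02], 10], [[0, 0, 0], [0, 0, 0.02], 10], [[0, 0, 0], [0, 0, 0.02], 10], [[0, 0, 0], [0, 0, 0.02], 10], [[0, 0, 0], [0, 0, 0.02], 10], [[0, 0, 0], [0, 0, 0.02], 10], [[0, 0, 0], [0, 0, 0], 10]])

```text
t: 13.3
position: [0.5506, 0.177, 0.1231]
tcp_rot: [-3.141, 0.0, 1.536]
force: [-0.1, -0.7, -1.9]
grip_width: 0.0165
finger_force: 88.6
```

>>> servo_tool(targets=[[[0, 0, 0], [0, 0, 0.02], 10], [[0, 0, 0], [0, 0, 0.02], 10], [[0, 0, 0], [0, 0, 0.02], 10], [[0, 0, 0], [0, 0, 0.02], 10], [[0, 0, 0], [0, 0, 0.02], 10], [[0, 0, 0], [0, 0, 0], 10], [[0, 0, 0], [0, 0, 0], 10]])

```text
t: 14.0
position: [0.5506, 0.1771, 0.1152]
tcp_rot: [-3.141, -0.0, 1.536]
force: [-0.2, 0.0, -2.7]
grip_width: 0.0164
finger_force: 88.6
```

>>> servo_tool(targets=[[[0, 0, 0], [0, 0, 0.01], 10], [[0, 0, 0], [0, 0, 0.01], 10], [[0, 0, 0], [0, 0, 0.01], 10], [[0, 0, 0], [0, 0, 0.01], 10], [[0, 0, 0], [0, 0, 0.01], 10], [[0, 0, 0], [0, 0, 0.01], 10], [[0, 0, 0], [0, 0, 0.01], 10], [[0, 0, 0], [0, 0, 0.01], 10]])

```text
t: 14.8
position: [0.5507, 0.1771, 0.1089]
tcp_rot: [3.142, 0.0, 1.536]
force: [-0.1, 0.1, -2.4]
grip_width: 0.0168
finger_force: 88.6
```

>>> servo_tool(targets=[[[0, 0, 0], [0, 0, 0.006], 10], [[0, 0, 0], [0, 0, 0.006], 10], [[0, 0, 0], [0, 0, 0.006], 10], [[0, 0, 0], [0, 0, 0.006], 10], [[0, 0, 0], [0, 0, 0.006], 10], [[0, 0, 0], [0, 0, 0], 10]])

```text
t: 15.4
position: [0.5507, 0.1771, 0.1064]
tcp_rot: [-3.142, -0.0, 1.536]
force: [0.6, 0.4, -3.2]
grip_width: 0.0168
finger_force: 88.6
```

>>> servo_tool(targets=[[[0, 0, 0], [0, 0, 0.006], 10], [[0, 0, 0], [0, 0, 0.006], 10], [[0, 0, 0], [0, 0, 0.006], 10], [[0, 0, 0], [0, 0, 0.006], 10], [[0, 0, 0], [0, 0, 0], 10]])

```text
t: 15.9
position: [0.5509, 0.1772, 0.1057]
tcp_rot: [3.141, -0.0, 1.536]
force: [-2.0, -1.1, 7.3]
grip_width: 0.0163
finger_force: 90.0
```

>>> servo_tool(targets=[[[0, 0, 0], [0, 0, 0.006], 10], [[0, 0, 0], [0, 0, 0.006], 10], [[0, 0, 0], [0, 0, 0.006], 10], [[0, 0, 0], [0, 0, 0], 10]])

```text
t: 16.3
position: [0.5509, 0.1772, 0.1043]
tcp_rot: [3.141, 0.0, 1.536]
force: [-1.6, -1.0, 7.5]
grip_width: 0.0166
finger_force: 90.1
```

>>> servo_tool(targets=[[[0, 0, 0], [0, 0, 0.006], 10], [[0, 0, 0], [0, 0, 0.006], 10], [[0, 0, 0], [0, 0, 0.006], 10], [[0, 0, 0], [0, 0, 0.006], 10], [[0, 0, 0], [0, 0, 0.006], 10], [[0, 0, 0], [0, 0, 0.006], 10], [[0, 0, 0], [0, 0, 0.006], 10], [[0, 0, 0], [0, 0, 0.006], 10], [[0, 0, 0], [0, 0, 0.006], 10], [[0, 0, 0], [0, 0, 0], 10]])

```text
t: 17.3
position: [0.5509, 0.1772, 0.1]
tcp_rot: [3.141, -0.0, 1.536]
force: [-2.3, -0.9, 7.9]
grip_width: 0.0164
finger_force: 90.1
```

>>> servo_tool(targets=[[[0, 0, 0], [0, 0, 0.006], 10], [[0, 0, 0], [0, 0, 0.006], 10], [[0, 0, 0], [0, 0, 0.006], 10], [[0, 0, 0], [0, 0, 0], 10]])

```text
t: 17.7
position: [0.5509, 0.1772, 0.0986]
tcp_rot: [3.141, -0.0, 1.536]
force: [-1.8, -1.0, 7.0]
grip_width: 0.0166
finger_force: 90.1
```

>>> servo_tool(targets=[[[0, 0, 0], [0, 0, 0.005], 10], [[0, 0, 0], [0, 0, 0.005], 10], [[0, 0, 0], [0, 0, 0], 10]])

```text
t: 18.0
position: [0.5509, 0.1771, 0.0978]
tcp_rot: [3.141, 0.0, 1.536]
force: [-1.7, -0.7, 8.6]
grip_width: 0.0169
finger_force: 90.1
```

>>> servo_tool(targets=[[[0, 0, 0], [0, 0, 0.005], 10], [[0, 0, 0], [0, 0, 0.005], 10], [[0, 0, 0], [0, 0, 0], 10]])

```text
t: 18.3
position: [0.5509, 0.1772, 0.0971]
tcp_rot: [3.141, 0.0, 1.536]
force: [-1.9, -1.5, 9.1]
grip_width: 0.0164
finger_force: 90.4
```

>>> servo_tool(targets=[[[0, 0, 0], [0, 0, 0.004], 10], [[0, 0, 0], [0, 0, 0], 10]])

```text
t: 18.5
position: [0.551, 0.1772, 0.0971]
tcp_rot: [3.141, 0.0, 1.536]
force: [-2.2, -1.0, 11.9]
grip_width: 0.0167
finger_force: 90.6
```

>>> servo_tool(targets=[[[0, 0, 0], [0, 0, 0.004], 10], [[0, 0, 0], [0, 0, 0], 10]])

```text
t: 18.7
position: [0.551, 0.1772, 0.0971]
tcp_rot: [3.14, 0.0, 1.536]
force: [-4.2, -0.9, 14.5]
grip_width: 0.0164
finger_force: 91.0
```

Landed: z has stopped at 0.0971 and the force is rising. One more small step to about 20 N, then hold.

>>> servo_tool(targets=[[[0, 0, 0], [0, 0, 0.004], 10], [[0, 0, 0], [0, 0, 0], 10], [[0, 0, 0], [0, 0, 0], 10]])

```text
t: 19.0
position: [0.551, 0.1772, 0.0971]
tcp_rot: [3.14, 0.0, 1.536]
force: [-4.9, -1.8, 16.4]
grip_width: 0.0163
finger_force: 91.3
```

>>> servo_tool(targets=[[[0, 0, 0], [0, 0, 0], 10], [[0, 0, 0], [0, 0, 0], 10], [[0, 0, 0], [0, 0, 0], 10], [[0, 0, 0], [0, 0, 0], 10], [[0, 0, 0], [0, 0, 0], 10], [[0, 0, 0], [0, 0, 0], 10], [[0, 0, 0], [0, 0, 0], 10], [[0, 0, 0], [0, 0, 0], 10], [[0, 0, 0], [0, 0, 0], 10], [[0, 0, 0], [0, 0, 0], 10]])

```text
t: 20.0
position: [0.551, 0.1772, 0.0971]
tcp_rot: [3.14, 0.0, 1.536]
force: [-3.9, -1.5, 15.8]
grip_width: 0.0167
finger_force: 91.3
```

>>> servo_tool(targets=[[[0, 0, 0], [0, 0, 0.002], 10], [[0, 0, 0], [0, 0, 0], 10], [[0, 0, 0], [0, 0, 0], 10], [[0, 0, 0], [0, 0, 0], 10], [[0, 0, 0], [0, 0, 0], 10], [[0, 0, 0], [0, 0, 0], 10], [[0, 0, 0], [0, 0, 0], 10], [[0, 0, 0], [0, 0, 0], 10], [[0, 0, 0], [0, 0, 0], 10], [[0, 0, 0], [0, 0, 0], 10]])

```text
t: 21.0
position: [0.551, 0.1772, 0.0971]
tcp_rot: [3.14, 0.0, 1.536]
force: [-3.7, -2.2, 17.9]
grip_width: 0.0167
finger_force: 91.4
```

>>> servo_tool(targets=[[[0, 0, 0], [0, 0, 0], 60], [[0, 0, 0], [0, 0, 0], 60], [[0, 0, 0], [0, 0, 0], 60], [[0, 0, 0], [0, 0, 0], 60], [[0, 0, 0], [0, 0, 0], 60], [[0, 0, 0], [0, 0, 0], 60], [[0, 0, 0], [0, 0, 0], 60], [[0, 0, 0], [0, 0, 0], 60]])

```text
t: 21.8
position: [0.5507, 0.1771, 0.0947]
tcp_rot: [3.142, -0.0, 1.536]
force: [-0.2, -0.3, 0.3]
grip_width: 0.0601
finger_force: 0.0
```

Released cleanly. Now I'll retreat straight up and check.

>>> servo_tool(targets=[[[0, 0, 0], [0, 0, -0.1], 60], [[0, 0, 0], [0, 0, -0.25], 60], [[0, 0, 0], [0, 0, -0.3], 60], [[0, 0, 0], [0, 0, -0.3], 60], [[0, 0, 0], [0, 0, -0.3], 60], [[0, 0, 0], [0, 0, -0.2], 60], [[0, 0, 0], [0, 0, 0], 60], [[0, 0, 0], [0, 0, 0], 60], [[0, 0, 0], [0, 0, 0], 60]])

```text
t: 22.7
position: [0.55, 0.1767, 0.2097]
tcp_rot: [-3.14, 0.001, 1.536]
force: [-0.1, -0.4, 0.9]
grip_width: 0.0599
finger_force: 0.0
```

```bash
python3 - <<'E'
from h import *
b=snap('side','s4');a=snap('wrist','w4')
o=np.zeros((400,790,3),np.uint8)
o[:360,:440]=cv2.resize(a[...,::-1][110:290,170:390],None,fx=2,fy=2,interpolation=2)
o[:340,445:785]=cv2.resize(b[...,::-1][200:320,200:320],(340,340),interpolation=2)
cv2.imwrite('pics/crop4.png',o)
E
```

```text
(no output)
```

View pics/crop4.png

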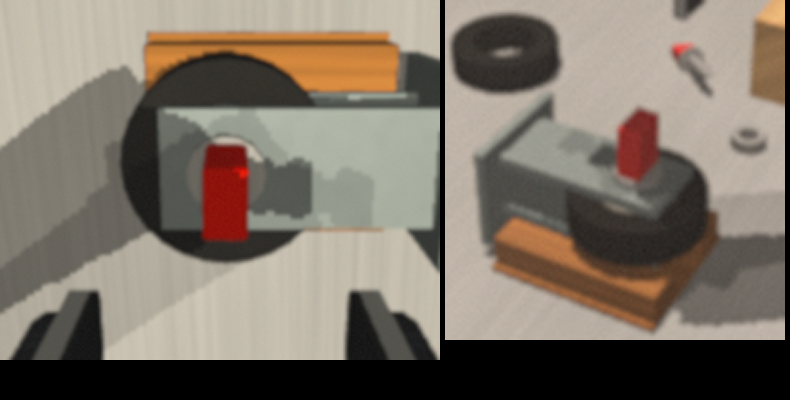

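The axle stands upright with its flange flat on the ear (side crop (637,175)), the gripper is clear and the neighbours haven't moved.

```bash
python3 -c "
from rig import bot
print(bot.sign_off())"
```

```text
the job is handed in; nothing more can be done
None
```

The red-gripped axle is threaded through both ears and the wheel, was held down at about 18–20 N for around two seconds and released with its flange flat on the ear; the job is handed in at about 23 s, with no verdict shown.

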